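# Set the stop screw to the setting block

## Robot

A 6-joint arm with a two-finger parallel gripper is mounted at the origin on a cart in front of the work surface, level with it; the furniture and walls round the work are solid. World frame = base frame: x ahead of the robot, y to its left, z up, the work surface at z = 0. Lengths are in m, angles in degrees, forces in N, time in s.
With the tool pointing down it reaches from about 0.275 to 0.975 m from the base axis. Payload 8.4 kg.
Tool frame: the origin (TCP) lies at the very end of the fingers, on their centre line; the grasp point (between the pads) lies 19 mm behind it; z points along the fingers, y is the line along which they close (so a half turn about z gives the same grasp; the last joint's range is limited). The gripper opens to 92 mm and grips with 3 to 60 N. Pads are 20 mm wide; open, the fingers measure 128 mm over their backs; the gripper's body (75 mm by 189 mm) begins 69 mm behind the grasp point.
Start: joints at [-67.46, 20.225, 93.587, -0, 66.188, -0.138], TCP at [0.241, -0.577, 0.215] pointing down, gripper open.
Joint ranges: [-150.9, 150.9], [-52.94, 120.26], [3.33, 152.33], [-74.26, 254.26], [0, 154.13], [-172.89, 172.89]. Speed limits (degrees/s): [127.2, 127.2, 159.86, 180, 180, 180].

## Interface

Orientations are given as [roll, pitch, yaw] about the fixed x, y, z axes, in that order (R = Rz(yaw) Ry(pitch) Rx(roll)).
In Python, from bench import * gives the robot as it stands.
- The arm moves only by the shell command python3 -m inch 'ROWS'. ROWS is JSON, a list of rows, each an object with "rot": the turn, a rotation vector about the tool's x, y, z in degrees, a list of three; "delta_pos": the shift along the tool's x, y, z in cm, a list of three; "claw": the finger opening in cm, from 0 to 9.19. A call has 1 to 10 rows; each row shifts and turns the commanded pose from where the row before left it, along the tool's axes as they then stand; what a row does not reach is not made up. A row lasts 1/10 s, in which the tool goes at most 50 mm and 8.59 degrees, less where a joint would pass 70% of its speed; a pose out of reach is approached as far as the arm can. A call is refused whole if a number of a shift passes 5 or a number of a turn 8.59, either way. A call with a gripper value outside its range is refused whole. The fingers move at their own pace and stop on an object; the grip force is fixed at half the most. Time passes only in rows, so rows that do not move let the fingers close. It gives the time, the measured TCP pose, the force and the opening at its end, in the units of the state.
- get_obs(): the state, without advancing time (a new reading comes with each control period).
- grab_frame(name): name is "scene" or "top" or "wrist"; returns the picture (420x560x3 uint8, red, green, blue); there is no depth.
- camera_info(name): a dict with "K" (3x3 intrinsics, pixels), "D" ([k1, k2, p1, p2, k3] as OpenCV has them; the pictures are not rectified), "cam_to_world" (4x4, takes a point from camera to world coordinates). Camera axes: x right, y up, looking along -z (the intrinsics and any distortion apply to the point x, -y, -z); pixel columns grow to the right and rows downward; lengths in m; the calibration is good to about 2 mm. A picture is of the moment at which its call begins: read the wrist's pose just before it. camera_info takes no time and is no camera call; for the wrist camera it gives the pose at the moment of the call.
- finish_job(): hands the job in, once; it reports no verdict.
The state is a dict: "time": time; "joint_pos": joint angles; "qd": joint speeds; "effort": joint torques, N m; "eef_pos": TCP position; "eef_rot": TCP orientation; "contact_force": force on the tool from outside, world axes, zero at the start; "ft_torque": the same for the moment, N m; "grip_width": opening from 0.0 (shut) to 1.0 (fully open).
Only numpy, scipy, OpenCV 4.12 (cv2) and the standard library are available. Lean on these libraries where they do the work, as an engineer would, in place of code of your own. Each camera call takes 0.05 s, during which the arm holds its last target. There are 200 camera calls.

## Task

Take the driver from its stand, gently seat it in the stop screw on the bridge and turn the screw clockwise until its sprung foot just drags on the setting block beneath: a light but clear pinch of about 8 N. Then prove the setting by drawing the block by its post about 30 mm out towards the post's end of the guide, leaving it there still lightly pinched under the foot. Leave the driver standing in the screw, let go of everything, never force the screw down hard and leave the other things alone.

Things in the scene. Friction and masses are not known exactly. Their poses are not given: they have to be found in the camera images.
- bridge: Fixed aluminium bridge with the stop screw; origin on the table (z = 0) under the screw axis, z up. Its -x axis points along the guide towards the post end of the setting block. Legs at y = +-45 to 59 mm; beam 118 mm wide in y, 38 mm in x, its top 100 mm above the table.
- bed: Fixed steel bed under the bridge, same origin and axes: a 10 mm plate, 134 mm wide, from x = -155 to +70 mm, with two rails along x (tops 22 mm above the table) between which the block slides.
- beam_top (a point): Fixed point on the screw axis at the beam's top. Below the beam the screw drives a spindle that does not turn, ending in a round 20 mm foot on a spring of 5 N per mm. The foot's height is not reported: it starts 0.7 to 5.7 mm clear of the block, different each time. Turning the head clockwise (seen from above) lowers it 3.5 mm per radian; the screw stays where it is left.
- screw_socket (a point): Centre of the FLOOR of the socket in the screw's 34 mm square head, 108 mm above the table; socket 18 mm square, 16 mm deep, mouth up, sides along this point's x and y. The head turns without rising. The head turns 0.2 to 1.65 rad clockwise before the foot touches; then the pinch grows 17.5 N per rad of head turn. Thread friction is 0.08 N m. The bit has 0.13 rad of play either way.
- driver_grip (a point): Centre of the handle of the loose driver, 140 g, standing upright in its stand: round dark-wood handle 30 mm in diameter, 64 mm long (this point at its middle, 78 mm above the tip), steel shank below ending in a 16 mm square bit. x and y axes along the bit's sides, z up towards the handle's end.
- driver_tip (a point): Centre of the end face of the driver's 16 mm square bit, same axes; the bit is 32 mm long, its first 5 mm stepped down to 13 mm square as a lead-in. In the stand it is 25 mm below the stand's top.
- driver_stand: Wooden block 56 x 56 x 45 mm, fixed, with a 19 mm square hole 25 mm deep in its top where the driver stands; origin at the centre of its underside. It is left or right of the bridge.
- setting_block: Loose steel bar 195 x 40 x 22 mm, 450 g, lying on the bed between the rails (1.5 mm play a side) under the foot; origin at the centre of its underside, x along its length. Sliding friction about 0.35 on both faces, so drawing it takes about 1.5 N free and about 7 N at a pinch of 8 N.
- block_post (a point): Post to draw the block by: steel, round, 14 mm in diameter, standing 36 mm high on the block's top near its -x end, 118 mm from the screw axis at the start; this point is 44 mm above the block's underside (54 mm above the table; post top 68 mm above the table).
- drive_bogie: Bystander: geared wheel set, 70 x 69 x 31 mm, loose; origin at the centre of its underside.
- gear_box_small: Bystander: small gearbox in a brass U-bracket, 36 x 103 x 28 mm, loose; origin at the centre of its underside.
- radio_receiver: Bystander: flat black box, 38 x 61 x 17 mm, loose; origin at the centre of its underside.
Not all that is in view belongs to the job. Of the things like the part that bears driver_grip, leave any that is blue or purple; of the rest the larger one is meant.

How it is judged (in metres and radians):
On the way, in this order (a step that is already met when the one before it is completed fails the run):
1. the driver's bit is seated in the screw's socket (distance between driver_tip and screw_socket below 0.006 m and angle between driver_tip's own z axis and vertical below 0.17 rad), for 0.2 s.
2. with the driver seated, the foot pinches the not yet drawn block with 3 to 14 N (all of step 1 and contact force between bridge and setting_block between 3 and 14 N and distance of block_post from where it was at the start of the episode below 0.018 m), for 0.3 s.
3. the block has been drawn at least 20 mm, still pinched with 3 to 14 N (contact force between bridge and setting_block between 3 and 14 N and distance of block_post from where it was at the start of the episode above 0.02 m), for 0.2 s.
At the end, for the whole second after the job is handed in: The driver stands in the screw (bit end within 6 mm of the socket floor's centre, less than about 10 degrees off vertical), the foot pinches the block with 3 to 14 N, the block rests 20 to 45 mm from its start, drawn out towards its post end (all of step 1 and all of step 3 and distance of block_post from where it was at the start of the episode below 0.045 m and x of block_post in the frame of bridge below -0.13 m and linear speed of setting_block below 0.01 m/s); the robot touches nothing.
It fails at once if the foot is forced onto the block with more than 25 N (contact force between bridge and setting_block above 25 N).
It fails at once if the driver is struck or rammed against the bridge or screw with more than 40 N (contact force between driver and bridge above 40 N).
It fails at once if a bystander is moved more than 15 mm (distance of any of drive_bogie, gear_box_small, radio_receiver from where it was at the start of the episode above 0.015 m).
It also fails if it takes over 72 s, if anything falls off the work surface, if the arm or the gripper's body presses on something with over 40 N, if the wrist force passes 120 N, or if a joint passes its speed limit or range.

## Working session

There is one attempt and no reset: what is moved stays moved. The work goes in short steps, Python scripts to look and compute and a shell command to move; the robot and the scene stay as the last step left them, time stands still between calls to the robot, and variables do not carry over. Pictures are saved under pics/ and viewed, on a budget of 10 in all, crops included, one or two more only if the job needs it, and the job is handed in when it is done.

```bash
ls; mkdir -p pics
python3 - <<'E'
from bench import *
import cv2,json,numpy as np
s=get_obs();print(s)
for n in ["scene","top","wrist"]:
    c=camera_info(n);print(n,np.round(np.array(c["K"]),1).tolist(),np.round(c["D"],3),np.round(np.array(c["cam_to_world"]),3).tolist())
    cv2.imwrite(f"pics/{n}0.png",grab_frame(n)[:,:,::-1])
a=cv2.imread("pics/scene0.png");b=cv2.imread("pics/top0.png")
E
```

```text
pics
{'time': 0.0, 'joint_pos': array([-6.74610413e+01,  2.02624699e+01,  9.36274765e+01,  6.27555437e-04,
        6.61865605e+01, -1.38246023e-01]), 'qd': array([ 0.02602218, -0.07978177, -0.01395146,  0.05939105,  0.09531131,
       -0.1230579 ]), 'effort': array([ 3.04835139e-04, -5.93836462e+01, -3.34215009e+01,  6.97390828e-02,
        2.34315894e-02, -1.28977081e-04]), 'eef_pos': array([ 0.24077626, -0.57624656,  0.21387581]), 'eef_rot': array([-1.79923495e+02, -7.58387071e-04,  2.26769504e+01]), 'contact_force': array([-0.18752079,  0.50939183,  0.23695036]), 'ft_torque': array([ 0.04040287, -0.0184124 , -0.01347169]), 'grip_width': 0.9974236620636359}
scene [[415.7, 0.0, 277.8], [0.0, 415.7, 210.1], [0.0, 0.0, 1.0]] [-0.004  0.     0.     0.     0.   ] [[0.517, 0.507, -0.69, -0.266], [-0.856, 0.317, -0.409, -0.484], [0.012, 0.802, 0.598, 0.77], [0.0, 0.0, 0.0, 1.0]]
top [[456.7, 0.0, 277.0], [0.0, 456.7, 207.4], [0.0, 0.0, 1.0]] [0.036 0.    0.    0.    0.   ] [[-0.019, 0.981, -0.192, 0.314], [-0.999, -0.012, 0.033, 0.025], [0.03, 0.193, 0.981, 1.107], [0.0, 0.0, 0.0, 1.0]]
wrist [[352.5, 0.0, 278.8], [0.0, 352.5, 213.3], [0.0, 0.0, 1.0]] [-0.087  0.     0.     0.     0.   ] [[0.384, 0.893, 0.234, 0.307], [-0.923, 0.372, 0.096, -0.549], [-0.002, -0.253, 0.968, 0.383], [0.0, 0.0, 0.0, 1.0]]
```

View pics/scene0.png

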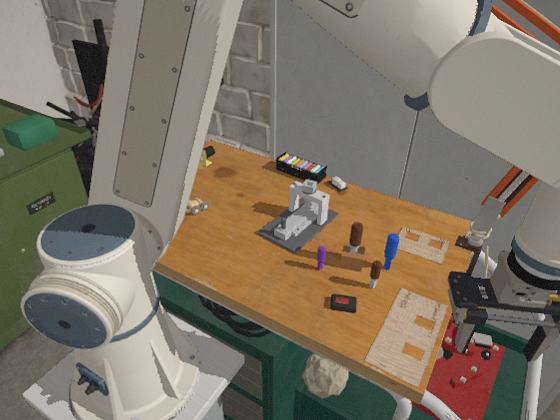

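View pics/top0.png

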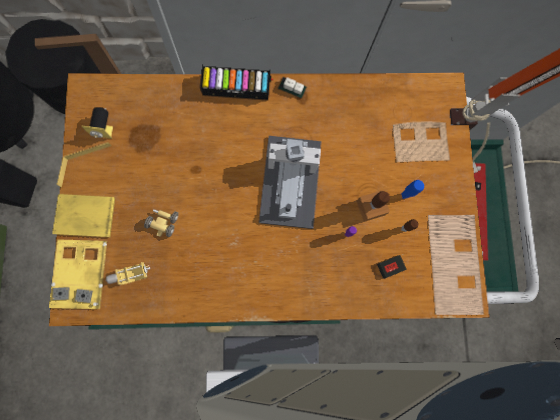

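Candidates in the top view: brown with a wooden stand (380,198), smaller brown (411,225), blue (414,188), purple (351,231). With blue and purple excluded, the larger brown at (380,198) fits; in the scene view that one is at (356,235). I'll confirm this in one enlarged composite and measure in the same step.

Run:
```python
import cv2,numpy as np
a=cv2.imread("pics/top0.png");b=cv2.imread("pics/scene0.png")
A=cv2.resize(a[125:245,255:435],None,fx=4.4,fy=4.4,interpolation=cv2.INTER_CUBIC)[:, :]
B=cv2.resize(b[170:300,255:405],None,fx=4,fy=4,interpolation=cv2.INTER_CUBIC)
A=cv2.resize(a[130:240,255:425],(800,518),interpolation=cv2.INTER_CUBIC) 
A=cv2.resize(a[130:240,255:425],(463,300),interpolation=cv2.INTER_CUBIC)
B=cv2.resize(b[175:295,255:410],(387,300),interpolation=cv2.INTER_CUBIC)
C=np.zeros((600,800,3),np.uint8)
A=cv2.resize(a[132:242,258:428],None,fx=2.6,fy=2.6,interpolation=cv2.INTER_CUBIC)
B=cv2.resize(b[175:295,255:410],None,fx=2.6,fy=2.6,interpolation=cv2.INTER_CUBIC)
C[:A.shape[0],:A.shape[1]]=A; C[286:286+B.shape[0],:B.shape[1]]=B[:314]
cv2.imwrite("pics/c1.png",C)
for n,im in (("top",a),("scene",b)):
    h=cv2.cvtColor(im,cv2.COLOR_BGR2HSV)
    print(n,[ (x,y,im[y,x].tolist(),h[y,x].tolist()) for x,y in ([(380,198),(411,225),(294,150),(285,210)] if n=="top" else [(356,232),(376,268),(310,185)])])
```

```text
top [(380, 198, [35, 54, 88], [11, 154, 88]), (411, 225, [27, 40, 65], [10, 149, 65]), (294, 150, [113, 108, 104], [107, 20, 113]), (285, 210, [91, 88, 86], [108, 14, 91])]
scene [(356, 232, [33, 43, 67], [9, 129, 67]), (376, 268, [25, 39, 63], [11, 154, 63]), (310, 185, [141, 139, 138], [110, 5, 141])]
```

View pics/c1.png

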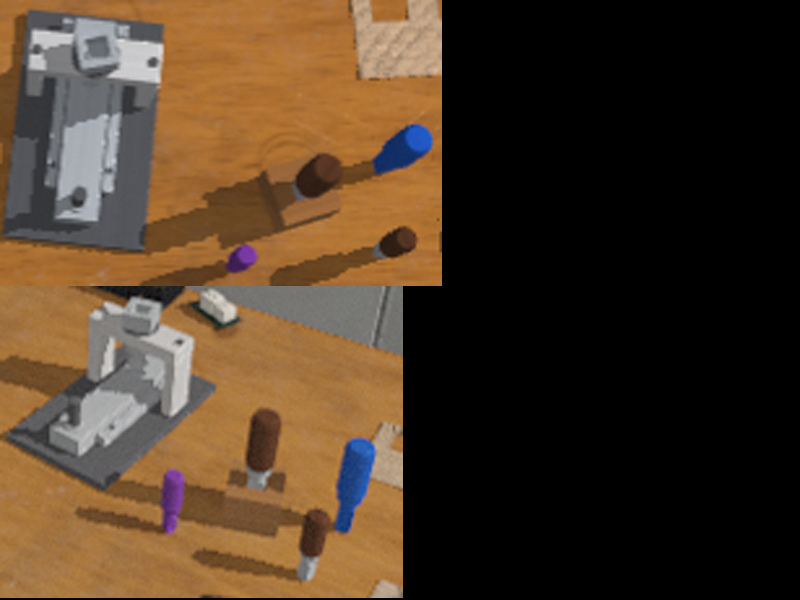

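The crop confirms it: the larger brown driver stands in the stand at (380,198) top / (356,235) scene. Socket head is at about (295,150) top / (310,182) scene, and the post top at (288,206) / (284,220).

```bash
cat > u.py <<'E'
from bench import *
import cv2,numpy as np
def ray(c,p):
    K=np.array(c["K"],float);D=np.array(c["D"],float);T=np.array(c["cam_to_world"])
    q=cv2.undistortPoints(np.array([[p]],float),K,D)[0,0]
    d=T[:3,:3]@np.array([q[0],-q[1],-1]);return T[:3,3],d/np.linalg.norm(d)
def plane(c,p,z):
    o,d=ray(c,p);return o+d*(z-o[2])/d[2]
def tri(*cp):
    A=np.zeros((3,3));b=np.zeros(3);R=[ray(c,p) for c,p in cp]
    for o,d in R:
        M=np.eye(3)-np.outer(d,d);A+=M;b+=M@o
    x=np.linalg.solve(A,b)
    return x,[round(1e3*np.linalg.norm((np.eye(3)-np.outer(d,d))@(x-o)),1) for o,d in R]
def brown(im,near):
    h=cv2.cvtColor(im,cv2.COLOR_BGR2HSV);m=cv2.inRange(h,(3,90,15),(16,220,95))
    n,l,st,ce=cv2.connectedComponentsWithStats(m);i=l[near[1],near[0]];return ce[i],st[i],(l==i).astype(np.uint8)
def P(c,X):
    T=np.array(c["cam_to_world"]);x=np.linalg.inv(T)@np.r_[X,1];
    return cv2.projectPoints(np.array([[x[0],-x[1],-x[2]]]),np.zeros(3),np.zeros(3),np.array(c["K"],float),np.array(c["D"],float))[0].ravel()
E
python3 - <<'E'
from u import *
t,s=camera_info("top"),camera_info("scene");a=cv2.imread("pics/top0.png");b=cv2.imread("pics/scene0.png")
ct,st,_=brown(a,(380,198));cs,ss,_=brown(b,(356,232));print(ct,st,cs,ss)
r=lambda x:(np.round(x[0],4),x[1])
print("handle",r(tri((t,ct),(s,cs))))
print("head",r(tri((t,(295.3,150.5)),(s,(310,182.3)))), plane(t,(295.3,150.5),.124).round(4))
print("post",r(tri((t,(287.6,205.8)),(s,(283.8,219.6)))),plane(t,(287.6,205.8),.068).round(4))
for p in [(28,12),(163,25),(143,249),(4,233)]:print(plane(t,(258+p[0]/2.6,132+p[1]/2.6),.01).round(4))
print("blue",plane(t,(414,188),.13).round(3),"purple",plane(t,(351,231),.08).round(3),"sbrown",plane(t,(411,225),.1).round(3))
E
```

```text
[370.25059666 203.5202864 ] [341 191  49  30 419] [354.96276596 235.42021277] [350 224  12  22 188]
handle (array([ 0.5266, -0.2325,  0.0867]), [np.float64(10.3), np.float64(10.3)])
head (array([ 0.6371, -0.0528,  0.1273]), [np.float64(1.6), np.float64(1.6)]) [ 0.6371 -0.0517  0.124 ]
post (array([ 0.5234, -0.0356,  0.0612]), [np.float64(0.8), np.float64(0.8)]) [ 0.5216 -0.0346  0.068 ]
[0.7117 0.0055 0.01  ]
[ 0.6974 -0.1254  0.01  ]
[ 0.4779 -0.0986  0.01  ]
[0.4948 0.0312 0.01  ]
blue [ 0.546 -0.312  0.13 ] purple [ 0.459 -0.177  0.08 ] sbrown [ 0.468 -0.309  0.1  ]
```

```bash
python3 -m inch '[{"delta_pos":[3.9,-1.9,0]},{"delta_pos":[3.9,-1.9,0]},{"delta_pos":[3.9,-1.9,0]},{"delta_pos":[3.9,-1.9,0]},{"delta_pos":[3.9,-1.9,0]},{"delta_pos":[3.9,-1.9,0]},{"delta_pos":[3.9,-1.9,0]},{"delta_pos":[3.9,-1.9,0]},{"delta_pos":[3.9,-1.9,0]},{"delta_pos":[3.9,-1.9,0]}]'; python3 -m inch '[{"rot":[0,0,-8.4]},{"rot":[0,0,-8.4]},{"rot":[0,0,-8.4]},{"rot":[0,0,-8.4]},{"rot":[0,0,-8.4]},{"rot":[0,0,-8.4]},{"rot":[0,0,-8.4]},{"rot":[0,0,-8.4]},{"rot":[0,0,0]}]'
python3 - <<'E'
from u import *
import json
c=camera_info("wrist");cv2.imwrite("pics/w1.png",grab_frame("wrist")[:,:,::-1])
json.dump({k:np.array(v).tolist() for k,v in c.items()},open("w1.json","w"))
E
```

```text
schema error: expected keys rot, delta_pos, claw
schema error: expected keys rot, delta_pos, claw
```

View pics/w1.png

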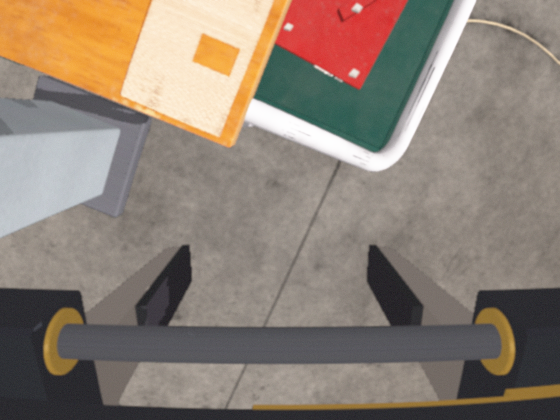

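The arm had not moved, because every row needs all three keys; the picture shows only the floor and the table's edge.

```bash
python3 -m inch '[{"rot":[0,0,0],"delta_pos":[3.9,-1.9,0],"claw":9},{"rot":[0,0,0],"delta_pos":[3.9,-1.9,0],"claw":9},{"rot":[0,0,0],"delta_pos":[3.9,-1.9,0],"claw":9},{"rot":[0,0,0],"delta_pos":[3.9,-1.9,0],"claw":9},{"rot":[0,0,0],"delta_pos":[3.9,-1.9,0],"claw":9},{"rot":[0,0,0],"delta_pos":[3.9,-1.9,0],"claw":9},{"rot":[0,0,0],"delta_pos":[3.9,-1.9,0],"claw":9},{"rot":[0,0,0],"delta_pos":[3.9,-1.9,0],"claw":9},{"rot":[0,0,0],"delta_pos":[3.9,-1.9,0],"claw":9},{"rot":[0,0,0],"delta_pos":[3.9,-1.9,0],"claw":9}]' && python3 -m inch '[{"rot":[0,0,-8.4],"delta_pos":[0,0,0],"claw":9},{"rot":[0,0,-8.4],"delta_pos":[0,0,0],"claw":9},{"rot":[0,0,-8.4],"delta_pos":[0,0,0],"claw":9},{"rot":[0,0,-8.4],"delta_pos":[0,0,0],"claw":9},{"rot":[0,0,-8.4],"delta_pos":[0,0,0],"claw":9},{"rot":[0,0,-8.4],"delta_pos":[0,0,0],"claw":9},{"rot":[0,0,-8.4],"delta_pos":[0,0,0],"claw":9},{"rot":[0,0,-8.4],"delta_pos":[0,0,0],"claw":9},{"rot":[0,0,0],"delta_pos":[0,0,0],"claw":9}]'
python3 - <<'E'
from u import *
import json
c=camera_info("wrist");cv2.imwrite("pics/w2.png",grab_frame("wrist")[:,:,::-1])
json.dump({k:np.array(v).tolist() for k,v in c.items()},open("w2.json","w"))
print(get_obs()["joint_pos"])
E
```

```text
time: 1.2
eef_pos: [0.5285, -0.2495, 0.2146]
eef_rot: [180.0, 0.0, 22.7]
contact_force: [1.4, -1.2, 0.2]
grip_width: 0.978
time: 2.1
eef_pos: [0.5274, -0.251, 0.2144]
eef_rot: [-180.0, -0.0, 90.0]
contact_force: [-0.2, 0.3, -0.7]
grip_width: 0.982
[-2.55927784e+01  1.66250081e+01  9.87224388e+01  7.84587890e-05
  6.46662019e+01 -2.52874521e+01]
```

View pics/w2.png

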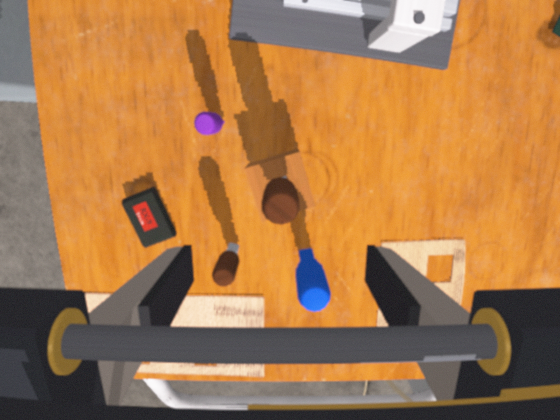

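Handle blob is at x 262–299, y 178–223 with its end disc centred near (281,205). Stand top corners are near (247,168), (300,153) and (315,206), and blue is at (314,290). I'll triangulate against the top view.

Run:
```python
from u import *
import json
w=json.load(open("w2.json"));t=camera_info("top");s=camera_info("scene")
r=lambda x:(np.round(x[0],4),x[1])
print(r(tri((w,(281,205)),(t,(381.8,198.5)))),r(tri((w,(281,205)),(t,(381.8,198.5)),(s,(356.7,225.5)))))
print(plane(w,(281,205),.130))
for z in(.045,):
  c=[plane(w,p,z) for p in[(247,168),(300,153),(315,206)]];print(np.round(c,4),[np.degrees(np.arctan2(*(c[i+1]-c[i])[1::-1])) for i in(0,1)])
im=cv2.imread("pics/w2.png");h=cv2.cvtColor(im,cv2.COLOR_BGR2HSV)
print(h[205,281],h[190,281],h[165,260],im[205,281])
m=((h[...,2]<105)&(h[...,1]>90)).astype(np.uint8);m[:150]=0;m[240:]=0;m[:,:240]=0;m[:,320:]=0
n,l,st,ce=cv2.connectedComponentsWithStats(m);print(st,ce)
for q in [(.527,-.2445,z) for z in(.13,.066,.045)]:print(q,P(w,q),P(t,q),P(s,q))
# second photo rectified stand detail
```

```text
(array([ 0.5303, -0.2482,  0.0959]), [np.float64(0.0), np.float64(0.0)]) (array([ 0.5277, -0.2415,  0.124 ]), [np.float64(2.4), np.float64(3.4), np.float64(1.4)])
[ 0.53005396 -0.24018826  0.13      ]
[[ 0.4978 -0.2236  0.045 ]
 [ 0.5487 -0.2093  0.045 ]
 [ 0.5642 -0.2613  0.045 ]] [np.float64(15.66997153459243), np.float64(-73.37652339572372)]
[ 10 153 128] [  9 143  82] [ 14 165 153] [ 51  76 128]
[[     0      0    560    420 234628]
 [   262    177     37     36    572]] [[279.50041768 209.54694666]
 [279.32867133 190.24300699]]
(0.527, -0.2445, 0.13) [276.88905955 210.65279889] [384.17247558 196.68814106] [357.60350833 224.52847149]
(0.527, -0.2445, 0.066) [277.25301958 193.5673581 ] [377.03906495 202.59083906] [354.44875111 244.01807001]
(0.527, -0.2445, 0.045) [277.34397332 189.30359524] [374.87852264 204.37908133] [353.46210274 250.11162225]
```

Driver is at about (0.530, -0.241) with its top near z 0.125–0.13, as the text says. Stand yaw is about 16°. Grasping at handle mid-height.

```bash
python3 -m inch '[{"rot":[0,0,0],"delta_pos":[0.5,0.15,0],"claw":7},{"rot":[0,0,0],"delta_pos":[0.5,0.1,0],"claw":7},{"rot":[0,0,0],"delta_pos":[0,0,2.5],"claw":7},{"rot":[0,0,0],"delta_pos":[0,0,3.5],"claw":7},{"rot":[0,0,0],"delta_pos":[0,0,3.5],"claw":7},{"rot":[0,0,0],"delta_pos":[0,0,2.5],"claw":7},{"rot":[0,0,0],"delta_pos":[0,0,1.5],"claw":7},{"rot":[0,0,0],"delta_pos":[0,0,0],"claw":7}]' && python3 -m inch '[{"rot":[0,0,0],"delta_pos":[0,0,0],"claw":2},{"rot":[0,0,0],"delta_pos":[0,0,0],"claw":2},{"rot":[0,0,0],"delta_pos":[0,0,0],"claw":2},{"rot":[0,0,0],"delta_pos":[0,0,0],"claw":2},{"rot":[0,0,0],"delta_pos":[0,0,0],"claw":2},{"rot":[0,0,0],"delta_pos":[0,0,0],"claw":2},{"rot":[0,0,0],"delta_pos":[0,0,0],"claw":2},{"rot":[0,0,0],"delta_pos":[0,0,0],"claw":2}]'
```

```text
time: 2.95
eef_pos: [0.529, -0.2402, 0.0778]
eef_rot: [-179.8, -0.1, 89.8]
contact_force: [-0.2, -0.8, 0.8]
grip_width: 0.762
time: 3.75
eef_pos: [0.5303, -0.2412, 0.08]
eef_rot: [180.0, 0.0, 89.9]
contact_force: [-1.6, -0.5, 5.3]
grip_width: 0.321
```

```bash
python3 -m inch '[{"rot":[0,0,0],"delta_pos":[0,0,-1],"claw":2},{"rot":[0,0,0],"delta_pos":[0,0,-3],"claw":2},{"rot":[0,0,0],"delta_pos":[0,0,-4],"claw":2},{"rot":[0,0,0],"delta_pos":[0,0,-4],"claw":2},{"rot":[0,0,0],"delta_pos":[0,0,-4],"claw":2},{"rot":[0,0,0],"delta_pos":[2.5,2.7,0],"claw":2},{"rot":[0,0,0],"delta_pos":[3.2,3.5,0],"claw":2},{"rot":[0,0,0],"delta_pos":[2.5,2.7,0],"claw":2},{"rot":[0,0,0],"delta_pos":[1.8,1.8,0],"claw":2},{"rot":[0,0,0],"delta_pos":[0,0,0],"claw":2}]' && python3 -m inch '[{"rot":[0,0,0],"delta_pos":[0,0,0],"claw":2},{"rot":[0,0,0],"delta_pos":[0,0,0],"claw":2}]'
python3 - <<'E'
from u import *
import json
c=camera_info("wrist");cv2.imwrite("pics/w3.png",grab_frame("wrist")[:,:,::-1])
json.dump({k:np.array(v).tolist() for k,v in c.items()},open("w3.json","w"))
cv2.imwrite("pics/top3.png",grab_frame("top")[:,:,::-1]);cv2.imwrite("pics/scene3.png",grab_frame("scene")[:,:,::-1])
w=cv2.imread("pics/w3.png");s=cv2.imread("pics/scene3.png")
e=get_obs()["eef_pos"];t=P(camera_info("scene"),e-[0,0,.03]);x,y=t.astype(int);print(t)
C=np.zeros((420,800,3),np.uint8);C[:,:500]=w[:,30:530];k=s[y-52:y+53,x-37:x+38];C[:,500:]=cv2.resize(k,(300,420),interpolation=cv2.INTER_CUBIC)
cv2.imwrite("pics/c3.png",C)
E
```

```text
time: 4.75
eef_pos: [0.639, -0.1387, 0.2395]
eef_rot: [180.0, -0.0, 90.0]
contact_force: [0.7, -0.2, 0.5]
grip_width: 0.322
time: 4.95
eef_pos: [0.6364, -0.1419, 0.2396]
eef_rot: [-180.0, 0.0, 89.8]
contact_force: [-0.2, -0.7, -0.8]
grip_width: 0.316
[341.16738522 166.03494066]
```

View pics/c3.png

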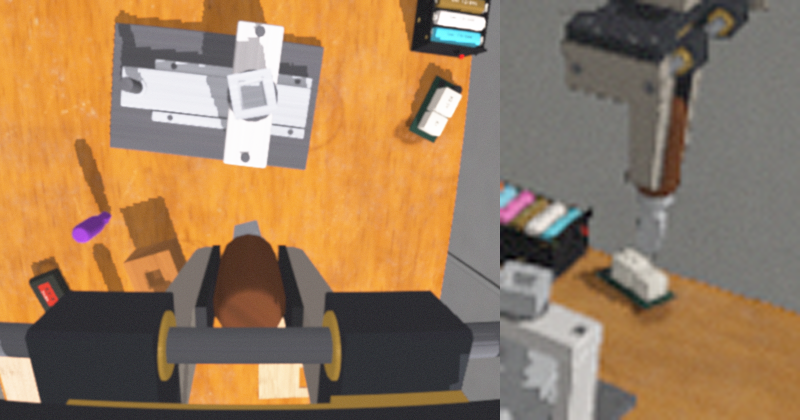

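Held driver is upright at (250,285) in the crop, with the bit peeking out at (246,230). The screw head is at crop (252,94), i.e. w3 (282,94). I'll enlarge the head and bit to get their angles.

Run:
```python
import cv2,numpy as np
w=cv2.imread("pics/w3.png")
A=cv2.resize(w[60:130,240:320],None,fx=7,fy=7,interpolation=cv2.INTER_CUBIC)[:490,:]
B=cv2.resize(w[210:270,255:295],None,fx=5,fy=5,interpolation=cv2.INTER_CUBIC)
C=np.zeros((490,780,3),np.uint8);C[:,:560]=A;C[:300,570:770]=B
cv2.imwrite("pics/c4.png",C)
```

```text
(no output)
```

View pics/c4.png

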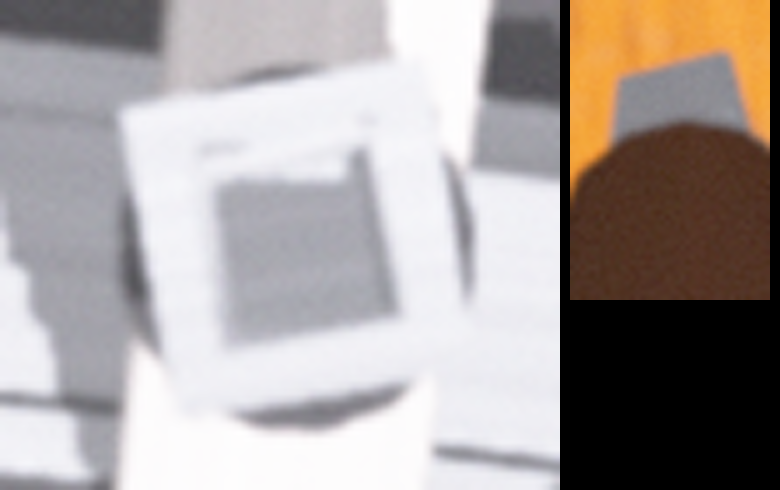

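Run:
```python
from u import *
import json
w=json.load(open("w3.json"));t=camera_info("top")
ang=lambda v:np.degrees(np.arctan2(v[1],v[0]))
H=np.array([plane(w,(240+x/7,60+y/7),.124) for x,y in[(120,108),(420,62),(470,350),(185,408)]])
print("head centre",H.mean(0),[ (round(ang(H[(i+1)%4]-H[i]),1),round(1e3*np.linalg.norm(H[(i+1)%4]-H[i]),1)) for i in range(4)])
F=np.array([plane(w,(240+x/7,60+y/7),.108) for x,y in[(365,150),(400,315),(225,350)]]);print("floor?",F.round(4),ang(F[1]-F[0]),ang(F[2]-F[1]))
hc=np.mean([(240+x/7,60+y/7) for x,y in[(120,108),(420,62),(470,350),(185,408)]],0)
print("tri",tri((w,hc),(t,(295.3,150.5))))
a,b=[plane(w,(255+(x-570)/5,210+y/5),.182) for x,y in[(620,78),(728,53)]];print("bit",a,b,ang(b-a),np.linalg.norm(b-a))
p=[plane(w,(30+137,86),.068)];print("post",p)
```

```text
head centre [ 0.64072335 -0.04953533  0.124     ] [(np.float64(8.2), np.float64(33.2)), (np.float64(-79.3), np.float64(31.3)), (np.float64(-168.9), np.float64(32.5)), (np.float64(101.9), np.float64(33.0))]
floor? [[ 0.6486 -0.039   0.108 ]
 [ 0.6528 -0.0577  0.108 ]
 [ 0.6322 -0.0616  0.108 ]] -77.39109279020902 -169.1578937725108
tri (array([ 0.63999869, -0.05056415,  0.11776852]), [np.float64(1.8), np.float64(1.8)])
bit [ 0.62810621 -0.13898179  0.182     ] [ 0.64261813 -0.13554408  0.182     ] 13.3270611711344 0.014913538663233271
post [array([ 0.53356869, -0.03728086,  0.068     ])]
```

```bash
python3 -m inch '[{"rot":[0,0,0],"delta_pos":[2,0.1,0],"claw":2},{"rot":[0,0,1],"delta_pos":[3,0.1,0],"claw":2},{"rot":[0,0,1.5],"delta_pos":[2.5,0.1,0],"claw":2},{"rot":[0,0,0],"delta_pos":[1.75,0,1],"claw":2},{"rot":[0,0,0],"delta_pos":[0,0,1.5],"claw":2},{"rot":[0,0,0],"delta_pos":[0,0,1.5],"claw":2},{"rot":[0,0,0],"delta_pos":[0,0,1],"claw":2},{"rot":[0,0,0],"delta_pos":[0,0,0],"claw":2},{"rot":[0,0,0],"delta_pos":[0,0,0],"claw":2}]'
python3 - <<'E'
from u import *
import json
c=camera_info("wrist");w=grab_frame("wrist")[:,:,::-1];s=grab_frame("scene")[:,:,::-1];t=grab_frame("top")[:,:,::-1]
cv2.imwrite("pics/w4.png",w);cv2.imwrite("pics/s4.png",s);cv2.imwrite("pics/t4.png",t)
print(get_obs()["eef_pos"],get_obs()["ft_torque"])
C=np.zeros((420,800,3),np.uint8)
C[:,:400]=cv2.resize(w[150:290,213:346],(400,420),interpolation=cv2.INTER_CUBIC)
C[:,400:]=cv2.resize(s[145:215,277:344],(400,420),interpolation=cv2.INTER_CUBIC)
cv2.imwrite("pics/c5.png",C)
E
```

```text
time: 6.0
eef_pos: [0.6416, -0.0495, 0.1892]
eef_rot: [-180.0, 0.0, 87.3]
contact_force: [0.3, -0.3, -0.3]
grip_width: 0.319
[ 0.64217006 -0.04916306  0.19025552] [-0.03830004 -0.05208945  0.03943518]
```

View pics/c5.png

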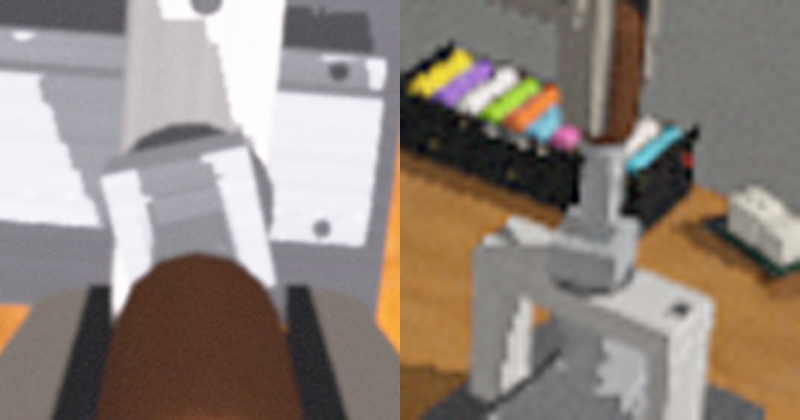

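The bit is just above the head and looks centred side to side. I can't judge the fore-aft fit from this view, so I'll probe gently by force.

```bash
python3 -m inch '[{"rot":[0,0,0],"delta_pos":[0,0,0.2],"claw":2},{"rot":[0,0,0],"delta_pos":[0,0,0.2],"claw":2},{"rot":[0,0,0],"delta_pos":[0,0,0.2],"claw":2},{"rot":[0,0,0],"delta_pos":[0,0,0.15],"claw":2},{"rot":[0,0,0],"delta_pos":[0,0,0.15],"claw":2},{"rot":[0,0,0],"delta_pos":[0,0,0],"claw":2}]'; python3 -c "
from u import *
for i in range(4): o=get_obs();print(o['eef_pos'].round(4),o['contact_force'].round(1),o['ft_torque'].round(2));grab_frame('top')"
```

```text
time: 6.75
eef_pos: [0.6415, -0.0488, 0.1803]
eef_rot: [-180.0, 0.0, 87.4]
contact_force: [-0.8, -0.5, -1.8]
grip_width: 0.321
[ 0.6415 -0.0488  0.1803] [-0.8 -0.5 -1.8] [-0.03 -0.09 -0.  ]
[ 0.6416 -0.0487  0.1804] [-1.1  0.4 -1.6] [-0.06 -0.06  0.  ]
[ 0.6417 -0.0488  0.1805] [-0.   0.8 -1.3] [-0.04 -0.06 -0.01]
[ 0.6417 -0.0488  0.1806] [-0.6  0.4 -1.1] [-0.03 -0.06 -0.08]
```

No contact yet with the tip about 2.5 mm below the mouth, so I'll carry on down.

```bash
python3 -m inch '[{"rot":[0,0,0],"delta_pos":[0,0,0.15],"claw":2},{"rot":[0,0,0],"delta_pos":[0,0,0.15],"claw":2},{"rot":[0,0,0],"delta_pos":[0,0,0.15],"claw":2}]'; python3 -m inch '[{"rot":[0,0,0],"delta_pos":[0,0,0.1],"claw":2},{"rot":[0,0,0],"delta_pos":[0,0,0],"claw":2}]'
```

```text
time: 7.25
eef_pos: [0.6424, -0.0488, 0.1781]
eef_rot: [179.9, 0.0, 87.4]
contact_force: [-6.2, 0.3, 21.8]
grip_width: 0.322
time: 7.45
eef_pos: [0.6424, -0.0489, 0.1781]
eef_rot: [179.9, 0.0, 87.4]
contact_force: [-6.4, 1.2, 20.3]
grip_width: 0.319
```

Contact is at the bit's shoulder, with the tool pushed towards -x, so the bit sits too far +x. I'll back off, shift -x and retry.

```bash
python3 -m inch '[{"rot":[0,0,0],"delta_pos":[0,0,-0.35],"claw":2},{"rot":[0,0,0],"delta_pos":[0,-0.15,0],"claw":2},{"rot":[0,0,0],"delta_pos":[0,0,0],"claw":2}]'; python3 -m inch '[{"rot":[0,0,0],"delta_pos":[0,0,0.15],"claw":2},{"rot":[0,0,0],"delta_pos":[0,0,0.15],"claw":2},{"rot":[0,0,0],"delta_pos":[0,0,0],"claw":2}]'
```

```text
time: 7.75
eef_pos: [0.6399, -0.0487, 0.1782]
eef_rot: [-180.0, -0.0, 87.4]
contact_force: [0.0, -0.1, -0.9]
grip_width: 0.319
time: 8.05
eef_pos: [0.6399, -0.0487, 0.1749]
eef_rot: [-179.9, -0.0, 87.4]
contact_force: [-0.5, -0.7, -2.0]
grip_width: 0.319
```

Past the shoulder and free now. Continuing down to the floor (TCP about 0.167).

```bash
python3 -m inch '[{"rot":[0,0,0],"delta_pos":[0,0,0.15],"claw":2},{"rot":[0,0,0],"delta_pos":[0,0,0.15],"claw":2},{"rot":[0,0,0],"delta_pos":[0,0,0.15],"claw":2},{"rot":[0,0,0],"delta_pos":[0,0,0],"claw":2}]'; python3 -m inch '[{"rot":[0,0,0],"delta_pos":[0,0,0.15],"claw":2},{"rot":[0,0,0],"delta_pos":[0,0,0.1],"claw":2},{"rot":[0,0,0],"delta_pos":[0,0,0],"claw":2}]'
```

```text
time: 8.45
eef_pos: [0.64, -0.0487, 0.1708]
eef_rot: [-180.0, -0.0, 87.4]
contact_force: [0.3, 1.0, -1.4]
grip_width: 0.321
time: 8.75
eef_pos: [0.6401, -0.0487, 0.1684]
eef_rot: [-180.0, -0.0, 87.4]
contact_force: [-0.4, 0.0, -1.2]
grip_width: 0.319
```

Seated, about 1 mm above the floor. Turning in steps with averaged torque readings.

```bash
cat > tq.py <<'E'
from u import *
R=[]
for i in range(6):
    o=get_obs();R.append(np.r_[o['ft_torque'],o['contact_force'],o['eef_rot'][2]]);grab_frame('top')
print(o['time'],np.mean(R,0).round(3),'sd',np.std(R,0)[:3].round(3),o['eef_pos'].round(4),o['joint_pos'][5].round(1))
E
python3 tq.py; python3 -m inch '[{"rot":[0,0,6],"delta_pos":[0,0,0],"claw":2},{"rot":[0,0,6],"delta_pos":[0,0,0],"claw":2},{"rot":[0,0,6],"delta_pos":[0,0,0],"claw":2}]' |grep -E "time|rot"; python3 tq.py;  python3 -m inch '[{"rot":[0,0,6],"delta_pos":[0,0,0],"claw":2}]' |grep -E "rot"; python3 tq.py; python3 -m inch '[{"rot":[0,0,6],"delta_pos":[0,0,0],"claw":2}]' |grep -E "rot"; python3 tq.py
```

```text
9.0 [-1.7000e-02 -6.3000e-02  3.0000e-03 -1.0000e-02 -1.9000e-02 -1.2850e+00
  8.7377e+01] sd [0.017 0.019 0.025] [ 0.6402 -0.0487  0.1686] -1.9
time: 9.35
eef_rot: [-180.0, -0.0, 69.1]
9.6 [ 5.600e-02 -6.000e-02  7.000e-03  4.050e-01  5.750e-01 -1.547e+00
  6.930e+01] sd [0.04  0.035 0.032] [ 0.6402 -0.0487  0.1686] 16.0
eef_rot: [180.0, -0.0, 63.5]
10.0 [ 2.4000e-02 -1.3200e-01  2.9000e-02 -3.0000e-02 -3.3000e-02 -1.4290e+00
  6.3402e+01] sd [0.032 0.033 0.038] [ 0.6403 -0.0487  0.1686] 22.0
eef_rot: [180.0, -0.0, 57.5]
10.4 [-5.9000e-02 -2.3400e-01  6.0000e-03  9.7600e-01 -2.4000e-02 -1.5520e+00
  5.7409e+01] sd [0.026 0.022 0.046] [ 0.6403 -0.0488  0.1686] 28.0
```

```bash
cat > o.py <<'E'
from bench import *
o=get_obs();print(o['time'],o['ft_torque'].round(3),o['contact_force'].round(1),o['eef_rot'][2].round(2),o['eef_pos'].round(4))
E
python3 -m inch '[{"rot":[0,0,6],"delta_pos":[0,0,0],"claw":2},{"rot":[0,0,6],"delta_pos":[0,0,0],"claw":2}]' >/dev/null; python3 o.py; python3 -m inch '[{"rot":[0,0,6],"delta_pos":[0,0,0],"claw":2}]' >/dev/null; python3 o.py; python3 -m inch '[{"rot":[0,0,6],"delta_pos":[0,0,0],"claw":2}]' >/dev/null; python3 o.py; python3 -m inch '[{"rot":[0,0,5],"delta_pos":[0,0,0],"claw":2}]' >/dev/null; python3 o.py;  python3 tq.py
python3 - <<'E'
import cv2,numpy as np
from u import *
w=grab_frame("wrist")[:,:,::-1];cv2.imwrite("pics/w6.png",w)
E
```

```text
10.65 [-0.303 -0.4    0.095] [ 1.6 -1.3 -1.3] 45.27 [ 0.6405 -0.049   0.1687]
10.75 [-0.391 -0.391  0.053] [ 2.5 -0.7 -2.2] 39.26 [ 0.6405 -0.0491  0.1686]
10.85 [-0.525 -0.348  0.087] [ 1.7 -1.9 -1.5] 33.26 [ 0.6405 -0.0492  0.1687]
10.95 [-0.575 -0.366  0.035] [ 1.9 -2.1 -1.7] 28.27 [ 0.6405 -0.0493  0.1686]
11.2 [-0.679 -0.461  0.034  1.877 -2.721 -1.913 28.396] sd [0.104 0.051 0.031] [ 0.6405 -0.0491  0.1687] 57.0
```

The screw is turning: dynamic torque is about 0.09 N m, near the thread friction. I'll release the driver and do a short drag test on the post.

```bash
python3 -m inch '[{"rot":[0,0,0],"delta_pos":[0,0,0],"claw":7},{"rot":[0,0,0],"delta_pos":[0,0,0],"claw":7},{"rot":[0,0,0],"delta_pos":[0,0,0],"claw":7},{"rot":[0,0,0],"delta_pos":[0,0,0],"claw":7},{"rot":[0,0,0],"delta_pos":[0,0,-2],"claw":7},{"rot":[0,0,0],"delta_pos":[0,0,-4],"claw":7},{"rot":[0,0,0],"delta_pos":[0,0,-3],"claw":7},{"rot":[0,0,0],"delta_pos":[-3.2,-2.3,0],"claw":7},{"rot":[0,0,0],"delta_pos":[-3.2,-2.3,0],"claw":7},{"rot":[0,0,0],"delta_pos":[-3.2,-2.3,0],"claw":7}]'; python3 -m inch '[{"rot":[0,0,-8.5],"delta_pos":[0,0,0],"claw":5},{"rot":[0,0,-8.5],"delta_pos":[0,0,0],"claw":5},{"rot":[0,0,-8.5],"delta_pos":[0,0,0],"claw":5},{"rot":[0,0,-8.5],"delta_pos":[0,0,0],"claw":5},{"rot":[0,0,-8.5],"delta_pos":[0,0,0],"claw":5},{"rot":[0,0,-8.5],"delta_pos":[0,0,0],"claw":5},{"rot":[0,0,-8.5],"delta_pos":[0,0,0],"claw":5},{"rot":[0,0,-8.5],"delta_pos":[0,0,0],"claw":5}]' >/dev/null; python3 -m inch '[{"rot":[0,0,-8.5],"delta_pos":[0,0,0],"claw":5},{"rot":[0,0,-8.5],"delta_pos":[0,0,0],"claw":5},{"rot":[0,0,-8.5],"delta_pos":[0,0,0],"claw":5},{"rot":[0,0,-8.5],"delta_pos":[0,0,0],"claw":5},{"rot":[0,0,-8.5],"delta_pos":[0,0,0],"claw":5},{"rot":[0,0,-8.5],"delta_pos":[0,0,0],"claw":5},{"rot":[0,0,-8.5],"delta_pos":[0,0,0],"claw":5},{"rot":[0,0,-8.5],"delta_pos":[0,0,0],"claw":5},{"rot":[0,0,-8.5],"delta_pos":[0,0,0],"claw":5},{"rot":[0,0,0],"delta_pos":[0,0,0],"claw":5}]'
python3 - <<'E'
from u import *
import json
c=camera_info("wrist");w=grab_frame("wrist")[:,:,::-1];s=grab_frame("scene")[:,:,::-1];t=grab_frame("top")[:,:,::-1]
for n,i in zip("wst",(w,s,t)):cv2.imwrite(f"pics/{n}7.png",i)
json.dump({k:np.array(v).tolist() for k,v in c.items()},open("w7.json","w"))
print(get_obs()["eef_pos"])
C=np.zeros((420,800,3),np.uint8);C[:,:500]=w[:,30:530];C[:,500:]=cv2.resize(s[140:245,270:345],(300,420),interpolation=cv2.INTER_CUBIC)
cv2.imwrite("pics/c7.png",C)
E
```

```text
time: 12.3
eef_pos: [0.5215, -0.0333, 0.2586]
eef_rot: [-180.0, -0.0, 28.4]
contact_force: [0.2, -0.4, -0.2]
grip_width: 0.76
time: 14.1
eef_pos: [0.5228, -0.0335, 0.2587]
eef_rot: [180.0, -0.0, 173.0]
contact_force: [-0.2, -0.4, 0.2]
grip_width: 0.542
[ 0.52286741 -0.03357827  0.25859243]
```

View pics/c7.png

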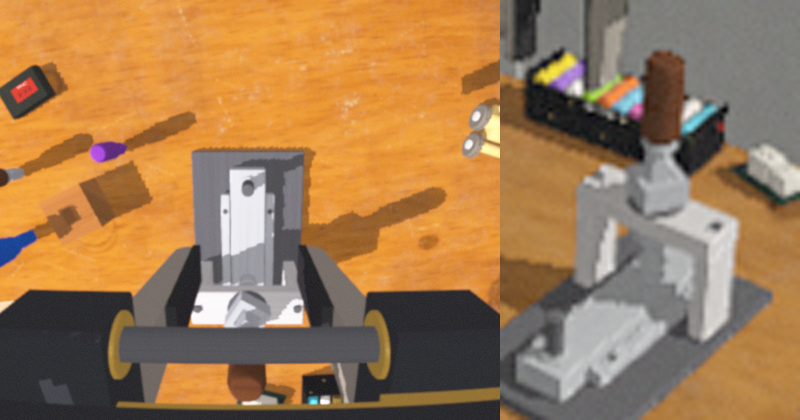

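The driver stands upright in the screw. The post top is at crop (248,184), i.e. w7 (278,184).

Run:
```python
from u import *
import json
w=json.load(open("w7.json"));e=np.array([.5228,-.0335])
t=camera_info("top")
for p in [(278,183),(278,187)]:print(plane(w,p,.068).round(4))
print(tri((w,(278,184)),(t,(287.6,205.8))))
print([plane(w,(30+x,y),.01).round(4) for x,y in[(193,150),(303,150)]])
a=np.array([.5230,-.0345])-e;y=np.radians(173);print(a@[np.cos(y),np.sin(y)],a@[np.sin(y),-np.cos(y)])
```

```text
[ 0.5148 -0.0334  0.068 ]
[ 0.5189 -0.0339  0.068 ]
(array([ 0.50028225, -0.03010612,  0.16669527]), [np.float64(2.0), np.float64(2.0)])
[array([ 0.4776, -0.0941,  0.01  ]), array([0.4935, 0.0344, 0.01  ])]
-0.0003203785737333902 -0.000968172282960296
```

```bash
python3 -m inch '[{"rot":[0,0,0],"delta_pos":[0.1,0,2.5],"claw":5},{"rot":[0,0,0],"delta_pos":[0,0,4],"claw":5},{"rot":[0,0,0],"delta_pos":[0,0,4.5],"claw":5},{"rot":[0,0,0],"delta_pos":[0,0,4.5],"claw":5},{"rot":[0,0,0],"delta_pos":[0,0,3.5],"claw":4},{"rot":[0,0,0],"delta_pos":[0,0,1.5],"claw":3},{"rot":[0,0,0],"delta_pos":[0,0,1],"claw":2.5},{"rot":[0,0,0],"delta_pos":[0,0,0],"claw":1},{"rot":[0,0,0],"delta_pos":[0,0,0],"claw":1},{"rot":[0,0,0],"delta_pos":[0,0,0],"claw":1}]'; python3 -m inch '[{"rot":[0,0,0],"delta_pos":[0,0,0],"claw":0.8},{"rot":[0,0,0],"delta_pos":[0,0,0],"claw":0.8}]'; python3 tq.py;
python3 -m inch '[{"rot":[0,0,0],"delta_pos":[0.1,0,0],"claw":0.8},{"rot":[0,0,0],"delta_pos":[0.1,0,0],"claw":0.8}]';python3 -m inch '[{"rot":[0,0,0],"delta_pos":[0.1,0,0],"claw":0.8}]'|grep -E "pos|force"
```

```text
time: 15.25
eef_pos: [0.5223, -0.0336, 0.0443]
eef_rot: [180.0, 0.1, 172.8]
contact_force: [-0.4, -0.6, -5.7]
grip_width: 0.142
time: 15.45
eef_pos: [0.5223, -0.0336, 0.0441]
eef_rot: [180.0, 0.1, 172.9]
contact_force: [0.0, -1.0, -4.4]
grip_width: 0.148
15.7 [-1.00000e-01 -1.64000e-01 -2.30000e-02  3.04000e-01 -9.15000e-01
 -1.24700e+00  1.72873e+02] sd [0.035 0.065 0.014] [ 0.5223 -0.0336  0.044 ] -86.7
time: 15.95
eef_pos: [0.5217, -0.0335, 0.044]
eef_rot: [180.0, 0.2, 172.9]
contact_force: [5.3, -2.4, -3.4]
grip_width: 0.143
eef_pos: [0.5208, -0.0334, 0.0441]
contact_force: [5.3, -2.6, -2.3]
```

```bash
for i in 1 2 3; do python3 -m inch '[{"rot":[0,0,0],"delta_pos":[0.1,0,0],"claw":0.8}]' >/dev/null; python3 o.py; done; python3 tq.py
```

```text
16.15 [-0.364 -1.069 -0.048] [ 5.3 -1.9 -2.8] 172.88 [ 0.5198 -0.0332  0.044 ]
16.25 [-0.275 -1.038 -0.01 ] [ 5.8 -2.1 -3.2] 172.88 [ 0.5188 -0.0331  0.044 ]
16.35 [-0.264 -1.051  0.024] [ 4.9 -2.4 -3.3] 172.88 [ 0.5178 -0.0329  0.044 ]
16.6 [-2.61000e-01 -9.67000e-01 -1.00000e-02  4.51700e+00 -1.58300e+00
 -2.44400e+00  1.72877e+02] sd [0.023 0.051 0.038] [ 0.5177 -0.0329  0.044 ] -86.7
```

The drag plateaus at about 5.3 N, which gives a pinch of roughly 5.5–6.4 N: clear of zero but under 8 N. I'll make one small clockwise correction of about 0.13 rad, regrasping the round handle at this yaw.

```bash
python3 -m inch '[{"rot":[0,0,0],"delta_pos":[0,0,0],"claw":4},{"rot":[0,0,0],"delta_pos":[0,0,0],"claw":4},{"rot":[0,0,0],"delta_pos":[0,0,0],"claw":4},{"rot":[0,0,0],"delta_pos":[0,0,-2.6],"claw":5},{"rot":[0,0,0],"delta_pos":[0,0,-4],"claw":7},{"rot":[0,0,0],"delta_pos":[0,0,-5],"claw":7},{"rot":[0,0,0],"delta_pos":[0,0,-5],"claw":7},{"rot":[0,0,0],"delta_pos":[0,0,-4],"claw":7},{"rot":[0,0,0],"delta_pos":[0,0,-1],"claw":7}]'; python3 -m inch '[{"rot":[0,0,0],"delta_pos":[-3,0,0],"claw":7},{"rot":[0,0,0],"delta_pos":[-4,0,0],"claw":7},{"rot":[0,0,0],"delta_pos":[-3.4,-0.1,0],"claw":7},{"rot":[0,0,0],"delta_pos":[-2,0,0],"claw":7},{"rot":[0,0,0],"delta_pos":[0,0,0],"claw":7},{"rot":[0,0,0],"delta_pos":[0,0,2],"claw":7},{"rot":[0,0,0],"delta_pos":[0,0,4],"claw":7},{"rot":[0,0,0],"delta_pos":[0,0,2],"claw":7},{"rot":[0,0,0],"delta_pos":[0,0,1],"claw":7},{"rot":[0,0,0],"delta_pos":[0,0,0],"claw":7}]'
```

```text
time: 17.55
eef_pos: [0.5179, -0.0328, 0.2644]
eef_rot: [180.0, 0.4, 172.9]
contact_force: [0.5, 0.1, 0.0]
grip_width: 0.762
time: 18.55
eef_pos: [0.6373, -0.0489, 0.1681]
eef_rot: [-180.0, -0.2, 172.9]
contact_force: [-0.4, 0.1, -1.3]
grip_width: 0.762
```

```bash
python3 -m inch '[{"rot":[0,0,0],"delta_pos":[-0.15,0,0],"claw":5},{"rot":[0,0,0],"delta_pos":[0,0,0],"claw":3.5},{"rot":[0,0,0],"delta_pos":[0,0,0],"claw":2},{"rot":[0,0,0],"delta_pos":[0,0,0],"claw":2},{"rot":[0,0,0],"delta_pos":[0,0,0],"claw":2},{"rot":[0,0,0],"delta_pos":[0,0,0],"claw":2},{"rot":[0,0,0],"delta_pos":[0,0,0],"claw":2}]'; python3 tq.py; for i in 1 2 3; do python3 -m inch '[{"rot":[0,0,2.5],"delta_pos":[0,0,0],"claw":2}]'>/dev/null; python3 o.py; done; python3 tq.py
```

```text
time: 19.25
eef_pos: [0.6406, -0.0494, 0.1699]
eef_rot: [-180.0, 0.0, 172.9]
contact_force: [-1.1, -2.0, 2.6]
grip_width: 0.318
19.5 [-1.23000e-01 -2.10000e-02  4.00000e-03 -2.14000e-01 -9.30000e-01
  3.38500e+00  1.72877e+02] sd [0.049 0.024 0.039] [ 0.6406 -0.0494  0.1699] -87.4
19.65 [-0.266  0.028  0.08 ] [-0.4 -1.1  4.9] 170.37 [ 0.6406 -0.0495  0.1699]
19.75 [-0.327 -0.058  0.111] [-0.8 -1.   4.4] 167.79 [ 0.6406 -0.0496  0.1699]
19.85 [-0.4   -0.016  0.124] [-1.2 -2.1  5.1] 165.29 [ 0.6406 -0.0496  0.1699]
20.1 [-3.85000e-01  6.00000e-03  6.50000e-02 -8.89000e-01 -2.09700e+00
  5.28300e+00  1.65352e+02] sd [0.024 0.027 0.035] [ 0.6406 -0.0496  0.1699] -80.0
```

Torque rose immediately (0.08 to 0.12 N m), so the screw followed: about +0.13 rad, or +2.3 N. Now release and go back to the post.

```bash
python3 -m inch '[{"rot":[0,0,0],"delta_pos":[0,0,0],"claw":7},{"rot":[0,0,0],"delta_pos":[0,0,0],"claw":7},{"rot":[0,0,0],"delta_pos":[0,0,0],"claw":7},{"rot":[0,0,0],"delta_pos":[0,0,0],"claw":7},{"rot":[0,0,0],"delta_pos":[0,0,-1.5],"claw":7},{"rot":[0,0,0],"delta_pos":[0,0,-4],"claw":7},{"rot":[0,0,0],"delta_pos":[0,0,-4],"claw":7},{"rot":[0,0,-7.5],"delta_pos":[0,0,0],"claw":7},{"rot":[0,0,0],"delta_pos":[3,0,0],"claw":7},{"rot":[0,0,0],"delta_pos":[4,0,0],"claw":7}]';python3 -m inch '[{"rot":[0,0,0],"delta_pos":[3.4,0,0],"claw":6},{"rot":[0,0,0],"delta_pos":[2,0.05,0],"claw":5},{"rot":[0,0,0],"delta_pos":[0,0,2],"claw":5},{"rot":[0,0,0],"delta_pos":[0,0,4],"claw":5},{"rot":[0,0,0],"delta_pos":[0,0,4.5],"claw":5},{"rot":[0,0,0],"delta_pos":[0,0,4.5],"claw":5},{"rot":[0,0,0],"delta_pos":[0,0,3],"claw":4},{"rot":[0,0,0],"delta_pos":[0,0,1],"claw":4},{"rot":[0,0,0],"delta_pos":[0,0,0],"claw":4}]'
```

```text
time: 21.15
eef_pos: [0.5714, -0.0407, 0.2657]
eef_rot: [180.0, 0.1, 172.9]
contact_force: [-1.0, -0.1, 0.6]
grip_width: 0.764
time: 22.05
eef_pos: [0.5172, -0.0334, 0.0744]
eef_rot: [-180.0, -0.1, 172.9]
contact_force: [0.7, 0.4, 0.3]
grip_width: 0.433
```

```bash
python3 -m inch '[{"rot":[0,0,0],"delta_pos":[0,0,2],"claw":3},{"rot":[0,0,0],"delta_pos":[0,0,1],"claw":2.5},{"rot":[0,0,0],"delta_pos":[0,0,0],"claw":0.8},{"rot":[0,0,0],"delta_pos":[0,0,0],"claw":0.8},{"rot":[0,0,0],"delta_pos":[0,0,0],"claw":0.8},{"rot":[0,0,0],"delta_pos":[0,0,0],"claw":0.8}]'; python3 tq.py; for i in 1 2 3; do python3 -m inch '[{"rot":[0,0,0],"delta_pos":[0.2,0,0],"claw":0.8},{"rot":[0,0,0],"delta_pos":[0.2,0,0],"claw":0.8}]' >/dev/null;python3 o.py; done
```

```text
time: 22.65
eef_pos: [0.5179, -0.0334, 0.0455]
eef_rot: [180.0, 0.1, 172.9]
contact_force: [-0.6, 0.4, 3.4]
grip_width: 0.143
22.9 [ 1.17000e-01  9.90000e-02  1.00000e-02 -1.44300e+00  2.34000e-01
  6.20800e+00  1.72878e+02] sd [0.009 0.023 0.026] [ 0.5179 -0.0334  0.0455] -86.7
23.15 [-1.490e-01 -1.303e+00  1.000e-03] [ 6.9 -0.5 -0.8] 172.88 [ 0.5162 -0.0332  0.0455]
23.35 [-0.135 -1.34  -0.021] [ 5.9 -1.  -1.1] 172.88 [ 0.5123 -0.0327  0.0455]
23.55 [-0.123 -1.309 -0.007] [ 7.4 -0.6 -1.4] 172.88 [ 0.5083 -0.0323  0.0455]
```

The drag is now about 6.8 N, so the pinch is close to 7.5 N. Finishing the draw.

```bash
python3 -m inch '[{"rot":[0,0,0],"delta_pos":[0.25,0,0],"claw":0.8},{"rot":[0,0,0],"delta_pos":[0.25,0,0],"claw":0.8},{"rot":[0,0,0],"delta_pos":[0.25,0,0],"claw":0.8},{"rot":[0,0,0],"delta_pos":[0.25,0,0],"claw":0.8},{"rot":[0,0,0],"delta_pos":[0.25,0,0],"claw":0.8},{"rot":[0,0,0],"delta_pos":[0.25,0,0],"claw":0.8}]'; python3 tq.py; python3 -m inch '[{"rot":[0,0,0],"delta_pos":[0,0,0],"claw":4},{"rot":[0,0,0],"delta_pos":[0,0,0],"claw":4},{"rot":[0,0,0],"delta_pos":[0,0,0],"claw":4},{"rot":[0,0,0],"delta_pos":[0,0,-2],"claw":4},{"rot":[0,0,0],"delta_pos":[0,0,-4],"claw":4},{"rot":[0,0,0],"delta_pos":[0,0,-5],"claw":4},{"rot":[0,0,0],"delta_pos":[0,0,-5],"claw":4},{"rot":[0,0,0],"delta_pos":[0,0,-4],"claw":4},{"rot":[0,0,0],"delta_pos":[0,0,0],"claw":4}]'
python3 - <<'E'
from u import *
import json
w=grab_frame("wrist")[:,:,::-1];s=grab_frame("scene")[:,:,::-1];c=camera_info("wrist")
json.dump({k:np.array(v).tolist() for k,v in c.items()},open("w9.json","w"))
C=np.zeros((420,800,3),np.uint8);C[:,:500]=w[:,30:530];C[:,500:]=cv2.resize(s[140:245,270:345],(300,420),interpolation=cv2.INTER_CUBIC)
cv2.imwrite("pics/c9.png",C)
E
```

```text
time: 24.15
eef_pos: [0.4935, -0.0304, 0.0455]
eef_rot: [180.0, 0.3, 172.9]
contact_force: [6.9, -0.8, -1.1]
grip_width: 0.143
24.4 [-8.50000e-02 -1.11400e+00  3.10000e-02  5.39500e+00 -7.38000e-01
 -2.57000e-01  1.72883e+02] sd [0.056 0.097 0.029] [ 0.4931 -0.0303  0.0455] -86.6
time: 25.35
eef_pos: [0.4934, -0.0303, 0.25]
eef_rot: [180.0, 0.5, 172.9]
contact_force: [0.5, -0.2, 0.5]
grip_width: 0.437
```

View pics/c9.png

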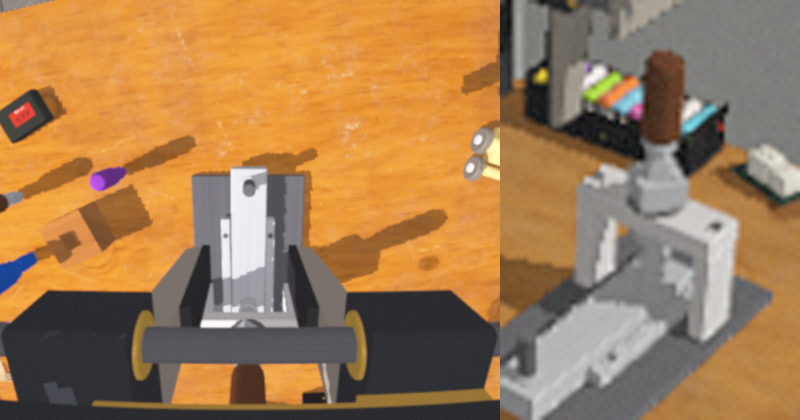

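The block is drawn about 29 mm, with its end now past the bed's near edge. The driver stands upright in the screw, the gripper is clear of everything, and the bystanders are in place. Handing in.

```bash
python3 -c "
from bench import *
print(finish_job())"
```

```text
the job is handed in; nothing more can be done
None
```

I carried out the whole task and handed it in at about 25 s. No verdict was reported, so the checks below are all I have to go on.

- **Driver:** I took the larger brown driver from its stand and seated it in the screw. The first try caught on the socket mouth at about 22 N, under the 40 N limit. I shifted it about 2 mm and it went in freely.
- **Screw setting:** I turned the screw about 59° clockwise and tested it by dragging the block about 5 mm. The 5.3 N drag suggested a pinch of about 6 N, so I regrasped the driver and turned it 7.5° more.
- **Draw:** The final draw dragged at about 6.8 N, which means a pinch of roughly 7.5 N, taking friction as 0.35. The pinch was inferred from drag only; I did not measure it directly.
- **Last checks:** By arm position the block had moved about 29 mm. The last picture showed the driver upright in the screw and the gripper open and clear, with the radio and bogie visibly in place. The small gearbox was out of that view, but the arm never went near it.

**Checks that disagreed:**
- One two-view height check of the post was useless because the two camera lines were nearly parallel.
- The wrist and top cameras differed by 2–4 mm on the socket's position, which is why the first seating attempt caught.
- One early move was refused because its rows lacked required keys, which wasted one of the ten pictures viewed.

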